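# Draw the slate out from under the riser and stand the tin on it

## Task

A thin slate lies half under the low wooden riser and is too wide and flat to pick up: press down on the part that sticks out and slide it out, flat on the worktop, until all of it is at least 3 cm clear of the riser's open front. Then stand the small tin upright on the middle of the slate so that it leaves no ring on the worktop, and leave the two jars on the riser undisturbed.

Things in the scene. Friction and masses are not known exactly. Their poses are not given: they have to be found in the camera images.
- riser: Low pale wooden riser, fixed on the worktop: 150 mm deep (its x), 170 wide (its y), 42 high. 10 mm top board on two 12 mm side panels; the tunnel between them is 146 mm wide, 32 high, open at front and back. Origin: centre of its underside, z up; its own -x axis points out of the open front, which is at its x = -75 mm.
- slate: Thin dark flat slate, 180 mm long (its x), 120 wide (its y), top 7 mm above the worktop, 0.3 kg. Origin: centre of its underside, z up. At the start it lies lengthways in the tunnel, x axes nearly parallel, its -x end 60 to 80 mm out of the front. Its felt feet (14 mm in from the edges) slide easily (friction 0.25); a fingertip pressing the top with 5 to 20 N grips it (friction over 0.5).
- slate_rear_left (a point): The corner of the slate's top face at its x = +90, y = +60 mm (hidden under the riser at the start).
- slate_rear_right (a point): The corner of the slate's top face at its x = +90, y = -60 mm (hidden under the riser at the start).
- tin_center (a point): Centre of the small closed food tin, an upright cylinder 57 mm in diameter and 72 mm high, about 0.18 kg, standing loose on the open worktop to the robot's right of the riser; this point is on its axis half-way up, z along the axis. Keep the arm low and near: wall cabinets with door knobs hang over x > 0.54 m from 0.49 m above the worktop.
- tin: The same tin; origin at the centre of its underside, z up.
- jar_a: Small spice jar, 41 mm in diameter and 92 mm high, standing loose on the rear half of the riser's top board (a bystander). Origin at the centre of its underside, z up.
- jar_b: A second such spice jar, 41 mm in diameter and 92 mm high, beside the first on the riser's rear half (a bystander). Origin at the centre of its underside, z up.
Things that resemble listed ones, but are neither listed nor needed, are in the scene too. There is more than one size of the tin; the job needs the middle-sized.

How it is judged (in metres and radians):
On the way, in this order (a step that is already met when the one before it is completed fails the run):
1. the slate is on its way out with the fingers bearing on it (x of slate in the frame of riser below -0.1 m and contact force between the fingers and slate above 0.5 N), for 0.05 s.
2. the whole slate is clear of the riser's front and flat on the worktop (x of each of slate_rear_left, slate_rear_right in the frame of riser below -0.1 m and x of slate in the frame of riser below -0.16 m and angle between slate's own z axis and vertical below 0.04 rad and height (world z) of slate below 0.006 m), for 0.2 s.
3. the tin stands upright on the middle of the slate (horizontal distance between tin_center and slate below 0.02 m and height (world z) of tin_center between 0.037 and 0.049 m and angle between tin_center's own z axis and vertical below 0.1 rad), for 0.2 s.
At the end, for the whole second after the job is handed in: The slate lies flat on the worktop with its rear corners at least 25 mm clear of the riser's front, and the tin stands upright on it, its axis within 20 mm of the slate's middle, both at rest; both jars still stand where they were on the riser, within 20 mm (all of step 2 and all of step 3 and linear speed of each of slate, tin below 0.02 m/s); the robot touches nothing.
It fails at once if the slate is lifted or tipped off the worktop (height (world z) of slate above 0.025 m or angle between slate's own z axis and vertical above 0.25 rad).
It fails at once if a jar on the riser is shifted by more than 20 mm or tipped ((distance of jar_a from where it was at the start of the episode above 0.02 m or angle between jar_a's own z axis and vertical above 0.25 rad) or (distance of jar_b from where it was at the start of the episode above 0.02 m or angle between jar_b's own z axis and vertical above 0.25 rad)).
It also fails if it takes over 53 s, if anything falls off the work surface, if the arm or the gripper's body presses on something with over 40 N, if the wrist force passes 120 N, or if a joint passes its speed limit or range.

## Robot

A 6-joint arm with a two-finger parallel gripper is mounted at the origin on a cart in front of the work surface, level with it; the furniture and walls round the work are solid. World frame = base frame: x ahead of the robot, y to its left, z up, the work surface at z = 0. Lengths are in mm, angles in rad, forces in N, time in s.
With the tool pointing down it reaches from about 350 to 775 mm from the base axis. Payload 7.3 kg.
Tool frame: the origin (TCP) lies between the finger pads; the fingertips stand 25 mm ahead of it and the grasp point (between the pads) lies 6 mm ahead of it; z points along the fingers, y is the direction in which the jaws open and shut (so a half turn about z gives the same grasp; the last joint's range is limited). The gripper opens to 92 mm and grips with 3 to 60 N. Pads are 19 mm wide; open, the fingers measure 130 mm over their backs; the gripper's body (75 mm by 190 mm) begins 47 mm behind the grasp point.
Start: joints at [0.991, 0.342, 1.524, -0, 1.275, -0.146], TCP at [220.656, 476.396, 251.741] pointing down, gripper open.
Joint ranges: [-2.53, 2.53], [-0.77, 2.02], [0.04, 2.7], [-1, 4.14], [0.28, 2.66], [-3.11, 3.11]. Speed limits (rad/s): [2.57, 2.57, 3.14, 3.14, 3.14, 3.14].

## Interface

Orientations are given as [roll, pitch, yaw] about the fixed x, y, z axes, in that order (R = Rz(yaw) Ry(pitch) Rx(roll)).
In Python, from plant import get_obs, capture, calibration, close_job gives the robot as it stands. The module is installed in compiled form; this text tells all that it offers.
- The arm moves only by the shell command python3 -m jog 'ROWS'. ROWS is JSON, one flat list of numbers, 5 for each row, row after row: the closure, from 0 (fully open) to 1 (shut), then the shift along the tool's x, y, z in mm, then the turn about the tool's z in degrees. In form: [fingers, tx, ty, tz, yaw, fingers, tx, ty, tz, yaw, ...]. A call has 1 to 5 rows; each row shifts and turns the pose as measured when the row begins, along the tool's axes as they then stand; what a row does not reach is not made up. A row lasts 1/10 s, in which the tool goes at most 50 mm and 8.59 degrees, less where a joint would pass 70% of its speed; a pose out of reach is approached as far as the arm can. A call is refused whole if a number of a shift passes 50 or a number of a turn 8.59, either way. A call with a gripper value outside its range is refused whole. The fingers move at their own pace and stop on an object; the grip force is fixed at half the most. Time passes only in rows, so rows that do not move let the fingers close. It gives the time, the measured TCP pose, the force and the opening at its end, in the units of the state.
- get_obs(): the state, without advancing time (a new reading comes with each control period).
- capture(name): name is "side" or "top"; returns (picture, depth): 420x560x3 uint8, red, green, blue; 420x560 float32, mm along the optical axis (not along the pixel's ray), 0 where there is no reading.
- calibration(name): a dict with "fovy" (degrees; the focal length in pixels is half the picture's height over the tangent of half this angle, whatever the lens; pixels are square), "cx", "cy" (the principal point, pixels), "k1" (the pictures are not rectified: a ray, as slopes to the right and down, at radius r is drawn at 1 + k1 r^2 times it, then the intrinsics apply), "R" (3x3) and "t" (3): a world point X has camera coordinates R X + t. Camera axes: x right, y down, z forward; pixel columns grow to the right and rows downward; lengths in mm; the calibration is good to about 2 mm. A picture is of the moment at which its call begins. calibration takes no time and is no camera call.
- close_job(): hands the job in, once; it reports no verdict.
The state is a dict: "time": time; "joint_positions": joint angles; "dq": joint speeds; "tau": joint torques, N m; "tool_pos": TCP position; "tcp_rot": TCP orientation; "contact_force": force on the tool from outside, world axes, zero at the start; "moment": the same for the moment, N m; "grip_width": finger opening in mm.
Only numpy, scipy, OpenCV 4.12 (cv2) and the standard library are available. Lean on these libraries where they do the work, as an engineer would, in place of code of your own. Each camera call takes 0.05 s, during which the arm holds its last target.

## Working session

There is one attempt and no reset: what is moved stays moved. The work goes in short steps, Python scripts to look and compute and a shell command to move; the robot and the scene stay as the last step left them, time stands still between calls to the robot, and variables do not carry over. Pictures are saved under pics/ and viewed, and the job is handed in when it is done.

```bash
mkdir -p pics; cat > h.py <<'E'
import numpy as np, cv2
from plant import get_obs, capture, calibration, close_job
def cam(n):
    c=calibration(n); f=210/np.tan(np.radians(c['fovy'])/2)
    return c,f
def ray(n,u,v):
    c,f=cam(n); xd=(u-c['cx'])/f; yd=(v-c['cy'])/f
    rd=np.hypot(xd,yd); r=rd
    for _ in range(30): r=rd/(1+c['k1']*r*r)
    s=r/rd if rd>0 else 1
    R=np.array(c['R']);t=np.array(c['t'])
    return -R.T@t, R.T@np.array([xd*s,yd*s,1]), 
def onz(n,u,v,z):
    o,d=ray(n,u,v); return o+d*(z-o[2])/d[2]
def pt(n,u,v,dep):
    o,d=ray(n,u,v); return o+d*dep[int(v),int(u)]
def snap(n,name):
    p,d=capture(n); cv2.imwrite(f'pics/{name}.png',p[:,:,::-1]); np.save(f'pics/{name}.npy',d); return p,d
E
python3 - <<'E'
from h import *
print(get_obs())
for n in('side','top'):
    snap(n,n+'0'); c=calibration(n); print(n,c,ray(n,280,210))
E
```

```text
{'time': 0.0, 'joint_positions': array([ 9.90983122e-01,  3.42694449e-01,  1.52499804e+00, -1.22067441e-05,
        1.27539434e+00, -1.45956154e-01]), 'dq': array([-5.69675935e-05,  1.79669103e-03,  1.28087429e-04, -1.03826686e-03,
        1.34281958e-03,  9.78665392e-04]), 'tau': array([ 5.24770712e-04, -4.31241453e+01, -2.44216758e+01,  7.18942937e-02,
        5.60197723e-02, -1.19463689e-04]), 'tool_pos': array([220.45832841, 476.07170338, 251.06623244]), 'tcp_rot': array([-3.14011267e+00, -2.05761913e-04,  2.70773901e+00]), 'contact_force': array([-0.97529404, -0.53949388, -0.99279921]), 'moment': array([0.01125621, 0.00771871, 0.00018217]), 'grip_width': 91.51324237884711}
side {'fovy': 43.234561051554316, 'cx': 277.64463772687805, 'cy': 207.54254386797226, 'k1': -0.08209885848768109, 'R': array([[-0.95479663, -0.29720126,  0.00589889],
       [-0.208243  ,  0.65458246, -0.72674387],
       [ 0.21212789, -0.69512101, -0.68688321]]), 't': array([ 444.5256815 ,  125.74867229, 1463.60303775])} (array([ 140.14688853, 1067.18193748, 1094.08922129]), array([ 0.20691845, -0.69340646, -0.69022713]))
top {'fovy': 55.69584477444363, 'cx': 275.2009292564471, 'cy': 206.6957254281466, 'k1': -0.08402101497278498, 'R': array([[ 1.60182101e-02, -9.99869606e-01,  2.04620726e-03],
       [-9.91198771e-01, -1.61481940e-02, -1.31393425e-01],
       [ 1.31409334e-01,  7.64893662e-05, -9.91328190e-01]]), 't': array([  45.9339537 ,  452.10961583, 1217.49900937])} (array([ 287.40398167,   53.13559227, 1266.25133003]), array([ 0.12336298, -0.0121297 , -0.99239575]))
```

View pics/top0.png

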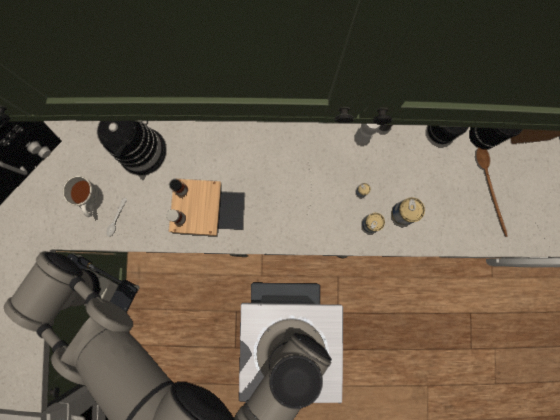

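View pics/side0.png

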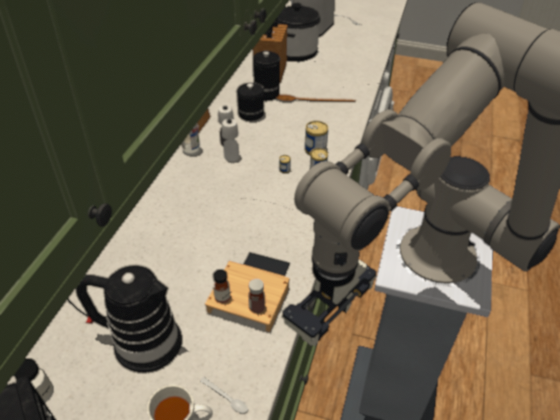

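The top view shows the riser at about (196,207) with its front facing right (−y). The slate sticks out at (231,210) and the jars are at (178,186) and (174,216). There are three tins, at (363,190), (374,223) and (409,211), and the middle-sized one looks to be (374,223). Next I measure them.

```bash
python3 - <<'E'
from h import *
p=cv2.imread('pics/top0.png');d=np.load('pics/top0.npy')
big=cv2.resize(p[150:270,130:450],None,fx=2.5,fy=2.5,interpolation=cv2.INTER_CUBIC);cv2.imwrite('pics/z0.png',big)
# heights map
for u,v in[(363,189),(374,221),(409,210),(198,208),(230,210),(300,200),(205,190)]:
    print((u,v),pt('top',u,v,d).round(1))
vv,uu=np.mgrid[150:260,150:450]
P=np.array([[pt('top',u,v,d) for u in range(150,450)] for v in range(150,260)])
np.save('pics/P.npy',P)
z=P[...,2]; hsv=cv2.cvtColor(p,cv2.COLOR_BGR2HSV)[150:260,150:450]
# riser top: depth 36..50, orange
m=((abs(z-42)<8)&(hsv[...,1]>70)&(uu<230)).astype(np.uint8)
c=max(cv2.findContours(m,0,2)[0],key=cv2.contourArea)
q=c[:,0]+[150,150]
W=np.array([onz('top',a,b,42)[:2] for a,b in q],np.float32); r=cv2.minAreaRect(W);print('riser',r,cv2.boxPoints(r).round(1))
# slate: dark, z<20, u 215..250
m=((hsv[...,2]<75)&(z<25)&(uu>212)&(uu<255)&(vv>180)&(vv<240)).astype(np.uint8)
c=max(cv2.findContours(m,0,2)[0],key=cv2.contourArea);q=c[:,0]+[150,150]
W=np.array([onz('top',a,b,7)[:2] for a,b in q],np.float32); r=cv2.minAreaRect(W);print('slate',r,cv2.boxPoints(r).round(1))
# tins
m=((z>25)&(uu>340)).astype(np.uint8)
n,l,s,ce=cv2.connectedComponentsWithStats(m)
for i in range(1,n):
    if s[i,4]>30:
        zz=z[l==i]; h=np.percentile(zz,90); t=(l==i)&(abs(z-h)<6)
        W=np.array([onz('top',a+150,b+150,h)[:2] for b,a in np.argwhere(t)],np.float32)
        print('tin',s[i],h,W.mean(0),cv2.minEnclosingCircle(W), 2*np.sqrt(len(W)/np.pi*(1266-h)**2/(cam('top')[1]**2)))
E
```

```text
(363, 189) [ 509.7 -220.9   45.1]
(374, 221) [ 406.7 -246.8   73.7]
(409, 210) [ 439.6 -349.3   92.2]
(198, 208) [441.8 293.8  40.9]
(230, 210) [441.1 197.2   9.1]
(300, 200) [ 4.783e+02 -2.630e+01  1.000e-01]
(205, 190) [499.  274.1  41. ]Traceback (most recent call last):
  File "<stdin>", line 8, in <module>
  File "h.py", line 16, in pt
    o,d=ray(n,u,v); return o+d*dep[int(v),int(u)]
        ~~~^^^^^^^
  File "h.py", line 7, in ray
    c,f=cam(n); xd=(u-c['cx'])/f; yd=(v-c['cy'])/f
        ~~~^^^
  File "h.py", line 4, in cam
    c=calibration(n); f=210/np.tan(np.radians(c['fovy'])/2)
ValueError: time passes only in moves, steps and waits
```

View pics/z0.png

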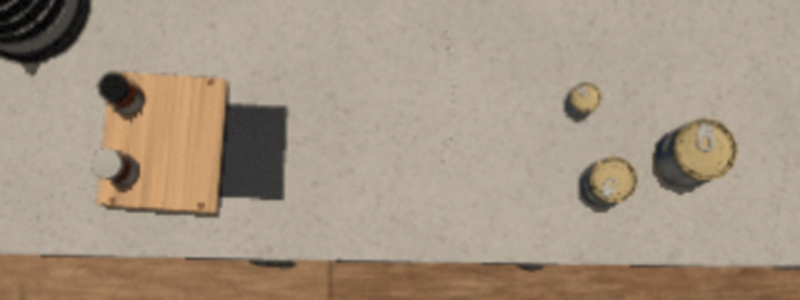

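The zoom shows that the middle tin's top reads about 74 mm high against the given 72. The small tin reads 45 and the large one 92, so (374,221) is the right tin. Calls to `calibration` are rate-limited, so I'll cache it.

```bash
sed -i 's/^def cam(n):/_C={}\ndef cam(n):\n    if n not in _C: _C[n]=cam0(n)\n    return _C[n]\ndef cam0(n):/' h.py
cat > m.py <<'E'
from h import *
def measure(name='top0'):
    p=cv2.imread(f'pics/{name}.png');d=np.load(f'pics/{name}.npy')
    vv,uu=np.mgrid[150:260,150:450]
    P=np.array([[pt('top',u,v,d) for u in range(150,450)] for v in range(150,260)])
    return p,P,uu,vv,cv2.cvtColor(p,cv2.COLOR_BGR2HSV)[150:260,150:450]
def rect(m,h):
    c=max(cv2.findContours(m.astype(np.uint8),0,2)[0],key=cv2.contourArea);q=c[:,0]+[150,150]
    W=np.array([onz('top',a,b,h)[:2] for a,b in q],np.float32); r=cv2.minAreaRect(W);return r,cv2.boxPoints(r).round(1)
E
python3 - <<'E'
from m import *
p,P,uu,vv,hsv=measure(); z=P[...,2]
m=((abs(z-42)<8)&(hsv[...,1]>70)&(uu<230)); print('riser',rect(m,42))
m=((hsv[...,2]<75)&(z<25)&(uu>212)&(uu<255)&(vv>180)&(vv<240)); print('slate',rect(m,7))
m=((z>25)&(uu>340)).astype(np.uint8)
n,l,s,ce=cv2.connectedComponentsWithStats(m)
for i in range(1,n):
    if s[i,4]>30:
        zz=z[l==i]; h=np.percentile(zz,90); t=(l==i)&(abs(z-h)<6)
        W=np.array([onz('top',a+150,b+150,h)[:2] for b,a in np.argwhere(t)],np.float32)
        print('tin',s[i],h,W.mean(0),(W.max(0)+W.min(0))/2,cv2.minEnclosingCircle(W), 2*np.sqrt(len(W)/np.pi)*(1266-h)/cam('top')[1])
E
```

```text
riser (((447.5997619628906, 304.634765625), (151.10475158691406, 170.1676483154297), 87.25941467285156), array([[359. , 233.2],
       [529. , 225.1],
       [536.2, 376. ],
       [366.2, 384.2]], dtype=float32))
slate (((439.8021240234375, 195.2730712890625), (78.77001190185547, 116.66084289550781), 88.267822265625), array([[380.3, 157.7],
       [496.9, 154.1],
       [499.3, 232.9],
       [382.7, 236.4]], dtype=float32))
tin [207  33  14  13 136] 51.1579502079893 [ 511.59183 -221.93279] [ 510.24225 -222.66867] ((511.1711730957031, -222.1841583251953), 19.426876068115234) 34.313234236756976
tin [243  47  32  27 669] 97.09089201494389 [ 441.7564  -357.76608] [ 442.21405 -357.0857 ] ((441.7449951171875, -357.00732421875), 38.352989196777344) 69.12734054724193
tin [212  62  23  20 344] 74.04631875468235 [ 405.25934 -249.36967] [ 406.67584 -249.80635] ((405.802734375, -250.43299865722656), 28.84623908996582) 53.392873522685726
```

The riser's centre is (448,305) and its front faces −y at about (444,229). Its measured size of 151×170 matches. The slate's front edge is centred on (438.6,156), giving 73 mm out and a centre of about (441,246). The middle tin is at (406,−250), 53–57 mm wide and 74 mm high. First I turn the tool to yaw 90° and shut the fingers.

```bash
python3 -m jog '[1,0,0,0,8.2, 1,0,0,0,8.2, 1,0,0,0,8.2, 1,0,0,0,8.2, 1,0,0,0,8.2]'; python3 -m jog '[1,0,0,0,8.2, 1,0,0,0,8.2, 1,0,0,0,8.2, 1,0,0,0,0]'
```

```text
time: 0.6
tool_pos: [219.8, 475.1, 248.9]
tcp_rot: [-3.136, 0.004, 1.966]
contact_force: [1.2, 0.5, -0.2]
grip_width: 56.5
time: 1.0
tool_pos: [219.3, 474.2, 247.2]
tcp_rot: [-3.136, 0.009, 1.517]
contact_force: [-0.6, -0.1, -0.0]
grip_width: 24.5
```

```bash
python3 -m jog '[1,-36,30,0,-3, 1,-38,30,0,0, 1,-38,30,0,0, 1,-38,30,0,0, 1,-38,30,0,0]'; python3 -m jog '[1,-38,30,0,0, 1,-38,30,0,0, 1,-20,10,0,0, 1,0,0,0,0]'
```

```text
time: 1.5
tool_pos: [369.8, 284.6, 246.4]
tcp_rot: [-3.134, 0.008, 1.606]
contact_force: [0.0, 0.6, 0.1]
grip_width: 0.1
time: 1.9
tool_pos: [448.5, 182.7, 246.1]
tcp_rot: [-3.134, 0.009, 1.617]
contact_force: [-0.1, -0.4, -0.3]
grip_width: 0.4
```

```bash
python3 -m jog '[1,5,-8,45,2.5, 1,0,0,45,0, 1,0,0,45,0, 1,0,0,45,0, 1,0,0,0,0]'; python3 -m jog '[1,0,0,18,0, 1,0,0,0,0]'
```

```text
time: 2.4
tool_pos: [439.3, 188.6, 62.7]
tcp_rot: [-3.14, 0.007, 1.586]
contact_force: [-0.6, -0.0, -0.5]
grip_width: 0.3
time: 2.6
tool_pos: [439.2, 190.1, 46.1]
tcp_rot: [-3.139, 0.006, 1.591]
contact_force: [0.4, -0.6, -0.3]
grip_width: -0.1
```

```bash
python3 -m jog '[1,0,0,11,1, 1,0,0,2,0, 1,0,0,0,0]'; python3 -m jog '[1,0,0,2,0]'
```

```text
time: 2.9
tool_pos: [441.9, 191.9, 37.3]
tcp_rot: [3.136, 0.004, 1.576]
contact_force: [-0.3, -0.3, -0.4]
grip_width: 0.2
time: 3.0
tool_pos: [442.6, 192.1, 36.3]
tcp_rot: [3.134, 0.004, 1.576]
contact_force: [-0.5, 0.0, -0.2]
grip_width: 0.2
```

```bash
for i in 1; do python3 -m jog '[1,0,-2,2,0]'; done; python3 -m jog '[1,0,0,2,0]'; python3 -m jog '[1,0,0,1,0]'
```

```text
time: 3.1
tool_pos: [441.1, 192.2, 34.8]
tcp_rot: [3.132, 0.003, 1.576]
contact_force: [0.9, 0.2, -0.3]
grip_width: 0.6
time: 3.2
tool_pos: [441.0, 192.2, 33.0]
tcp_rot: [3.132, 0.003, 1.576]
contact_force: [0.9, -0.2, 0.3]
grip_width: 0.3
time: 3.3
tool_pos: [441.1, 192.2, 32.2]
tcp_rot: [3.131, 0.003, 1.576]
contact_force: [-1.2, -0.2, 13.6]
grip_width: 0.3
```

```bash
python3 -m jog '[1,-5,0,0.5,0]'; python3 -m jog '[1,-8,0,0.5,0]'
```

```text
time: 3.4
tool_pos: [441.8, 187.9, 32.2]
tcp_rot: [3.13, 0.002, 1.576]
contact_force: [-0.9, 4.0, 7.2]
grip_width: 0.8
time: 3.5
tool_pos: [442.5, 180.5, 32.2]
tcp_rot: [3.128, 0.001, 1.576]
contact_force: [-0.4, 2.9, 4.5]
grip_width: 0.1
```

```bash
python3 -m jog '[1,-4,-1,1.2,0]'; python3 -m jog '[1,-8,-1,1,0]'; python3 -m jog '[1,-8,-1,1,0]'; python3 - <<'E'
from m import *
snap('top','top1')
p,P,uu,vv,hsv=measure('top1'); z=P[...,2]
cv2.imwrite('pics/z1.png',cv2.resize(p[150:270,130:350],None,fx=3.5,fy=3.5))
E
```

```text
time: 3.6
tool_pos: [442.9, 177.0, 32.2]
tcp_rot: [3.124, -0.001, 1.576]
contact_force: [-1.0, 7.8, 15.6]
grip_width: 0.3
time: 3.7
tool_pos: [443.3, 169.8, 32.2]
tcp_rot: [3.12, -0.003, 1.576]
contact_force: [-0.2, 4.7, 8.3]
grip_width: 0.4
time: 3.8
tool_pos: [443.7, 162.2, 32.2]
tcp_rot: [3.117, -0.004, 1.576]
contact_force: [0.7, 5.2, 9.5]
grip_width: 0.3
```

View pics/z1.png

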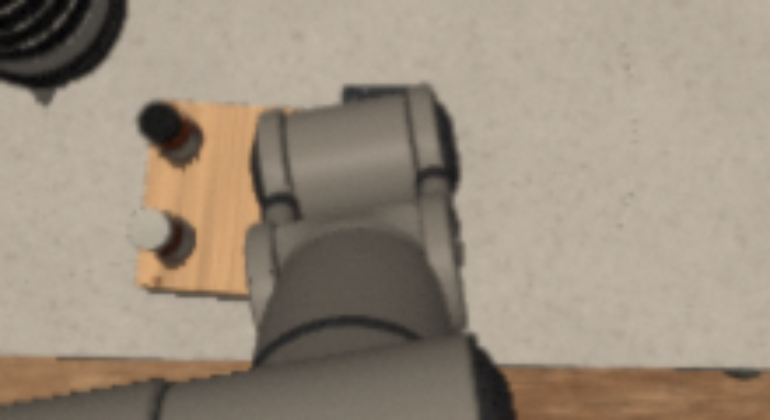

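The top view shows the arm hiding most of the slate, with the dark strip at about (375,93) its far edge. I'll check for slip in the side view.

```bash
python3 - <<'E'
from h import *
p,d=snap('side','side1')
a=cv2.imread('pics/side0.png')[220:340,180:340];b=cv2.imread('pics/side1.png')[220:340,180:340]
cv2.imwrite('pics/s1.png',np.hstack([cv2.resize(x,None,fx=2.5,fy=2.5) for x in(a,b)]))
E
```

```text
(no output)
```

View pics/s1.png

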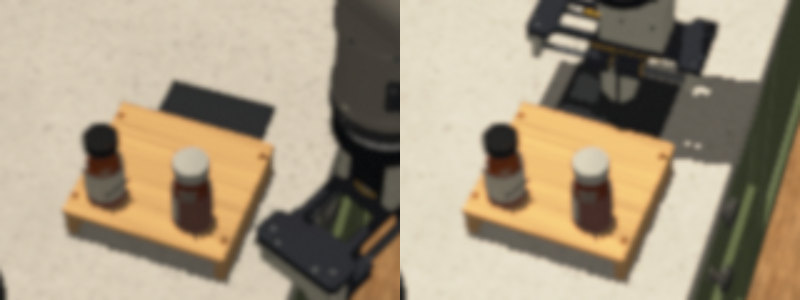

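```bash
python3 - <<'E'
from h import *
b=cv2.imread('pics/side1.png')[225:290,225:325]
b=np.clip(b.astype(float)*1.6,0,255).astype(np.uint8)
cv2.imwrite('pics/s2.png',cv2.resize(b,None,fx=8,fy=8,interpolation=cv2.INTER_CUBIC))
E
```

```text
(no output)
```

View pics/s2.png

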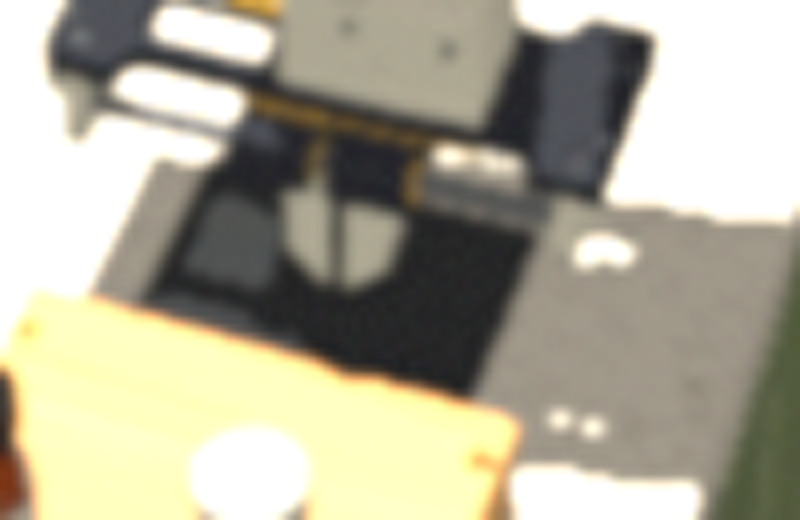

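```bash
python3 - <<'E'
from h import *
for a,b in[(205,165),(550,205),(470,395),(150,300),(340,292)]:
    print(onz('side',225+a/8,225+b/8,7).round(1))
E
```

```text
[501.6 136.7   7. ]
[382.3 118.4   7. ]
[384.2 207.3   7. ]
[498.8 200.4   7. ]
[439.  177.7   7. ]
```

The side view shows the fingertips on the slate. Its front edge has moved from y≈156 to the 120–135 range, so it is following. I continue the pull.

```bash
python3 -m jog '[1,-6,-2,1.3,0, 1,-8,-1,1.2,0]'; python3 -m jog '[1,-8,-1,1.2,0, 1,-8,-1,1.2,0]'; python3 -m jog '[1,-8,-1,1.2,0, 1,-8,-1,1.2,0]'
```

```text
time: 4.1
tool_pos: [444.2, 148.8, 32.2]
tcp_rot: [3.108, -0.007, 1.575]
contact_force: [-0.6, 5.4, 12.0]
grip_width: 0.2
time: 4.3
tool_pos: [445.4, 133.8, 32.2]
tcp_rot: [3.099, -0.01, 1.574]
contact_force: [0.0, 6.7, 12.0]
grip_width: 0.2
time: 4.5
tool_pos: [446.6, 118.6, 32.2]
tcp_rot: [3.091, -0.013, 1.574]
contact_force: [-0.7, 6.4, 13.8]
grip_width: 0.5
```

```bash
python3 -m jog '[1,-8,-2,1.2,0, 1,-8,-2,1.2,0]'; python3 -m jog '[1,-8,-2,1.2,0, 1,-8,-2,1.2,0]'; python3 - <<'E'
from h import *
snap('side','side2');snap('top','top2')
b=cv2.imread('pics/side2.png')[200:300,200:340]
b=np.clip(b.astype(float)*1.6,0,255).astype(np.uint8)
cv2.imwrite('pics/s3.png',cv2.resize(b,None,fx=5,fy=5,interpolation=cv2.INTER_CUBIC))
E
```

```text
time: 4.7
tool_pos: [446.4, 103.3, 32.2]
tcp_rot: [3.081, -0.015, 1.573]
contact_force: [-0.1, 7.5, 13.7]
grip_width: 0.6
time: 4.9
tool_pos: [446.1, 87.9, 32.2]
tcp_rot: [3.071, -0.017, 1.572]
contact_force: [-0.7, 7.7, 14.5]
grip_width: 0.4
```

View pics/s3.png

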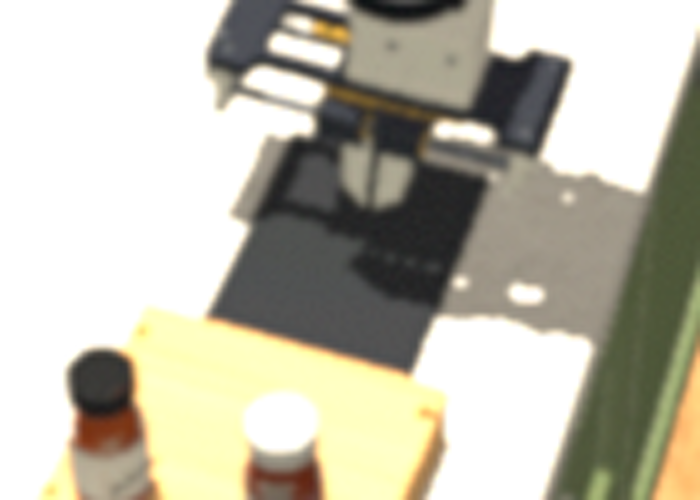

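View pics/top2.png

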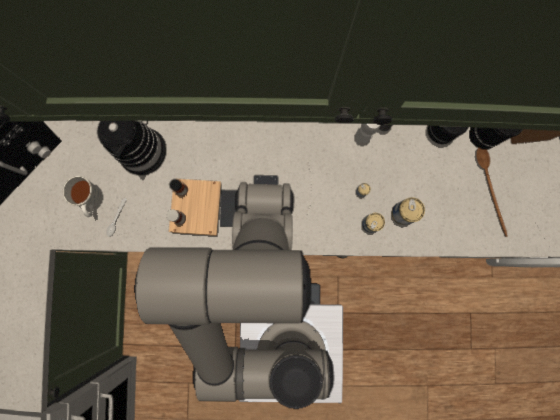

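The side picture shows the slate well out, with its rear still just under the riser at about (310,340). The jars have not moved. About 45–50 mm more is needed.

```bash
python3 -m jog '[1,-6,-1,1.3,0, 1,-8,-2,1.2,0]'; python3 -m jog '[1,-8,-2,1.2,0, 1,-8,-2,1.2,0]'; python3 -m jog '[1,-8,-2,1.2,0, 1,-8,-2,1.2,0]';  python3 - <<'E'
from h import *
snap('side','side3');snap('top','top3')
b=cv2.imread('pics/side3.png')[200:300,200:340]
b=np.clip(b.astype(float)*1.6,0,255).astype(np.uint8)
cv2.imwrite('pics/s4.png',cv2.resize(b,None,fx=5,fy=5,interpolation=cv2.INTER_CUBIC))
E
```

```text
time: 5.2
tool_pos: [446.6, 74.2, 32.1]
tcp_rot: [3.062, -0.018, 1.572]
contact_force: [-0.4, 8.0, 14.6]
grip_width: 0.6
time: 5.4
tool_pos: [446.4, 58.7, 32.1]
tcp_rot: [3.051, -0.019, 1.571]
contact_force: [-0.6, 7.5, 15.9]
grip_width: 0.6
time: 5.6
tool_pos: [446.2, 43.1, 32.1]
tcp_rot: [3.041, -0.02, 1.571]
contact_force: [1.0, 8.2, 17.0]
grip_width: 0.3
```

View pics/s4.png

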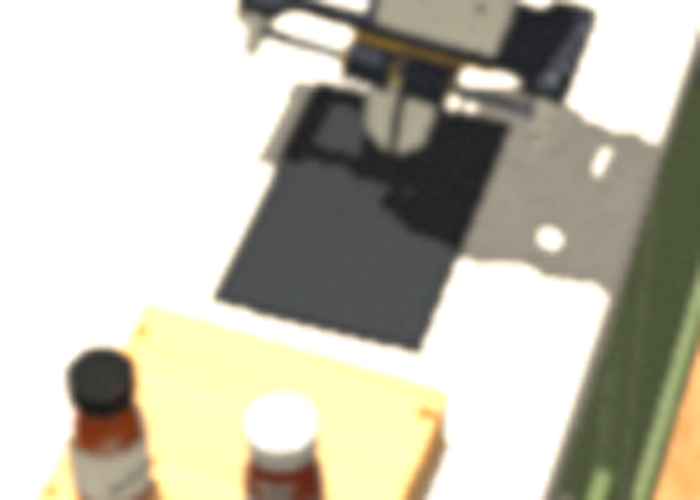

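The slate is now fully visible and straight. Its rear corners are at crop (218,297) and (420,348). I'll locate them.

```bash
python3 - <<'E'
from h import *
c=np.array([447.6,304.6]);a=np.radians(87.26);X=np.array([np.cos(a),np.sin(a)])
for u,v in[(218,297),(420,349)]:
    w=onz('side',200+u/5,200+v/5,7); print(w.round(1),(w[:2]-c)@X)
# riser calibration check: front top corners in side
for u,v in[(147,310),(443,385)]:
    w=onz('side',200+u/5,200+v/5,42); print(w.round(1),(w[:2]-c)@X)
E
```

```text
[503.  190.2   7. ] -111.63750069999585
[388.1 192.1   7. ] -115.24795445895212
[523.5 238.1  42. ] -62.78828918916027
[362.1 239.5  42. ] -69.15494331078324
```

Both rear corners are clear, at riser x of about −111 to −117. I lift off, open the fingers and head for the tin.

```bash
python3 -m jog '[1,0,0,-5,0, 1,0,0,-20,0, 0,0,0,-45,0, 0,0,0,-45,0, 0,-45,0,-10,0]'; python3 -m jog '[0,-45,0,0,0, 0,-45,0,0,0, 0,-45,0,0,0, 0,-45,0,0,0, 0,0,0,0,0]'; python3 - <<'E'
from m import *
snap('top','top4')
p,P,uu,vv,hsv=measure('top4'); z=P[...,2]
m=((hsv[...,2]<75)&(z<25)&(uu>200)&(uu<300)&(vv>175)&(vv<245)); print('slate',rect(m,7))
m=((z>25)&(uu>340)).astype(np.uint8)
cv2.imwrite('pics/z4.png',cv2.resize(p[150:270,130:450],None,fx=2.5,fy=2.5))
E
```

```text
time: 6.2
tool_pos: [431.3, -3.8, 158.2]
tcp_rot: [3.048, -0.02, 1.576]
contact_force: [0.9, -0.9, -0.5]
grip_width: 19.7
time: 6.7
tool_pos: [432.0, -194.2, 158.5]
tcp_rot: [3.041, -0.015, 1.577]
contact_force: [-0.2, 0.9, 0.5]
grip_width: 60.0
slate (((448.15167236328125, 95.35346984863281), (112.74039459228516, 173.08482360839844), 0.9184476733207703), array([[390.4, 181. ],
       [393.2,   7.9],
       [505.9,   9.7],
       [503.1, 182.8]], dtype=float32))
```

View pics/z4.png

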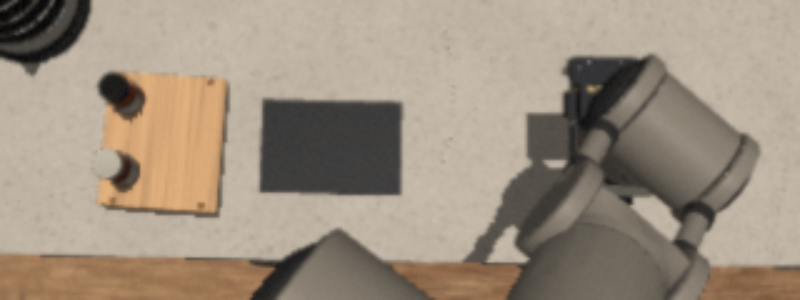

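The top view shows the slate clear at about (448,95), 44 mm from the riser front, and the jars unmoved. The tool has picked up 0.1 rad of tilt in world X. Turning to yaw 150° puts the jaws mostly across that tilt and keeps the body away from the large tin.

```bash
python3 -m jog '[0,0,0,0,-8.5, 0,0,0,0,-8.5, 0,0,0,0,-8.5, 0,0,0,0,-8.5, 0,0,0,0,-8.5]'; python3 -m jog '[0,0,0,0,-8.5, 0,0,0,0,-8.5, 0,0,0,0,0]'; python3 - <<'E'
from h import *
from scipy.spatial.transform import Rotation as R
o=get_obs();Rt=R.from_euler('xyz',o['tcp_rot']).as_matrix();print(Rt.round(3),o['tool_pos'])
t=np.array([406,-250,56.])-Rt@[0,0,6]; print('to grasp, tool axes',Rt.T@(t-o['tool_pos']))
E
```

```text
time: 7.25
tool_pos: [428.5, -185.8, 156.5]
tcp_rot: [3.059, 0.047, 2.329]
contact_force: [-0.9, 1.1, 0.3]
grip_width: 91.8
time: 7.55
tool_pos: [427.2, -180.9, 155.7]
tcp_rot: [3.076, 0.064, 2.632]
contact_force: [-0.5, -0.1, -0.9]
grip_width: 91.6
[[-0.871  0.483  0.088]
 [ 0.487  0.873  0.026]
 [-0.064  0.066 -0.996]] [ 427.17455215 -180.87303041  155.69912368]
to grasp, tool axes [ -8.79419741 -77.15285198  89.5872082 ]
```

```bash
python3 -m jog '[0,-8,-37,-2,0, 0,-5,-35,-2,0, 0,0,0,0,0]'; cat > g.py <<'E'
from h import *
import sys
from scipy.spatial.transform import Rotation as R
o=get_obs();Rt=R.from_euler('xyz',o['tcp_rot']).as_matrix();print(Rt[:,2].round(3),o['tool_pos'].round(1),o['contact_force'].round(1),o['grip_width'])
tx,ty,tz=map(float,sys.argv[1:4])
t=np.array([tx,ty,tz])-Rt@[0,0,6]; d=t-o['tool_pos']
print('full',(Rt.T@d).round(1),'horizontal',(Rt.T@(d*[1,1,0])).round(1),'vertical',(Rt.T@(d*[0,0,1])).round(1))
E
python3 g.py 406 -250 56
```

```text
time: 7.85
tool_pos: [403.0, -247.7, 155.5]
tcp_rot: [3.074, 0.061, 2.627]
contact_force: [0.4, 0.6, -0.1]
grip_width: 91.9
[ 0.087  0.029 -0.996] [ 403.  -247.7  155.5] [ 0.4  0.6 -0.1] 91.92346544626704
full [ 2.3 -7.2 93.3] horizontal [-3.4 -0.9  0.1] vertical [ 5.7 -6.3 93.1]
```

```bash
python3 -m jog '[0,-2,-3,30,0, 0,2,-2,25,0, 0,0,0,0,0]'; python3 g.py 406 -250 56
```

```text
time: 8.15
tool_pos: [405.6, -248.6, 99.7]
tcp_rot: [3.073, 0.061, 2.615]
contact_force: [-0.8, 1.6, 0.2]
grip_width: 92.0
[ 0.087  0.029 -0.996] [ 405.6 -248.6   99.7] [-0.8  1.6  0.2] 92.00767274443305
full [ 1.6 -4.  37.5] horizontal [-0.7 -1.4 -0.1] vertical [ 2.3 -2.6 37.5]
```

```bash
python3 - <<'E'
from h import *
snap('side','side5')
b=cv2.imread('pics/side5.png')[60:240,250:420]
cv2.imwrite('pics/s5.png',cv2.resize(b,None,fx=3.3,fy=3.3,interpolation=cv2.INTER_CUBIC))
E
```

```text
(no output)
```

View pics/s5.png

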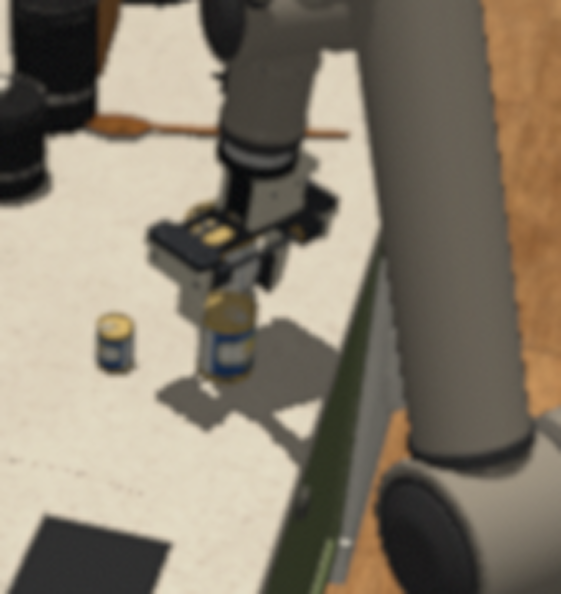

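The side view shows the gripper straddling the middle tin (crop ~(228,335)), with a finger on each side of it. I descend and grip.

```bash
python3 -m jog '[0,1,-2,20,0, 0,1,-2,17,0, 0,0,0,0,0]'; python3 g.py 406 -250 56;  python3 -m jog '[1,0,0,0,0, 1,0,0,0,0, 1,0,0,0,0, 1,0,0,0,0]'; python3 -m jog '[1,0,0,0,0, 1,0,0,0,0, 1,0,0,0,0]'
```

```text
time: 8.5
tool_pos: [408.2, -249.7, 66.6]
tcp_rot: [3.073, 0.068, 2.613]
contact_force: [-0.1, 0.4, -0.9]
grip_width: 92.2
[ 0.093  0.025 -0.995] [ 408.2 -249.7   66.6] [-0.1  0.4 -0.9] 92.21761982320837
full [ 2.5 -2.1  4.4] horizontal [ 2.1 -1.8 -0.3] vertical [ 0.3 -0.3  4.6]
time: 8.9
tool_pos: [410.2, -250.0, 70.9]
tcp_rot: [3.074, 0.073, 2.613]
contact_force: [-0.5, -0.2, -0.1]
grip_width: 64.6
time: 9.2
tool_pos: [410.2, -250.1, 71.5]
tcp_rot: [3.075, 0.074, 2.612]
contact_force: [0.1, 0.4, -1.8]
grip_width: 57.5
```

```bash
python3 -m jog '[1,0,0,-20,0, 1,0,0,-30,0, 1,0,0,-15,0, 1,0,0,0,0]'; python3 g.py 448 95 140; python3 - <<'E'
from h import *
snap('side','side6')
b=cv2.imread('pics/side6.png')[60:240,250:420]
cv2.imwrite('pics/s6.png',cv2.resize(b,None,fx=3.3,fy=3.3,interpolation=cv2.INTER_CUBIC))
E
```

```text
time: 9.6
tool_pos: [402.7, -250.7, 136.7]
tcp_rot: [3.073, 0.069, 2.612]
contact_force: [0.7, 0.1, -1.4]
grip_width: 57.5
[ 0.094  0.024 -0.995] [ 402.7 -250.7  136.7] [ 0.7  0.1 -1.4] 57.48436680804994
full [135.  321.4   3.3] horizontal [135.6 320.7  12.5] vertical [-0.6  0.6 -9.2]
```

View pics/s6.png

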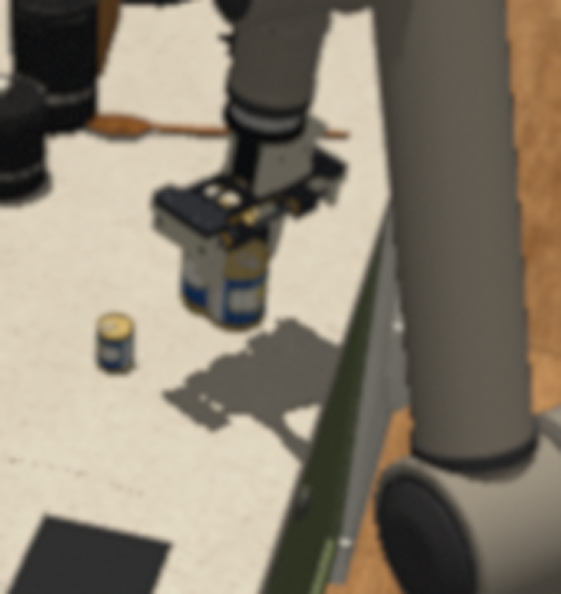

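The tin is held and nearly upright, about 65 mm up. I move it over the slate.

```bash
python3 -m jog '[1,15,36,1,0, 1,17,40,1,0, 1,17,40,1,0, 1,17,40,1,0, 1,17,40,1,0]'; python3 -m jog '[1,17,40,1,0, 1,17,40,1,0, 1,15,30,1,0, 1,0,0,0,0]'; python3 g.py 448 95 140
```

```text
time: 10.15
tool_pos: [429.2, -37.3, 133.4]
tcp_rot: [3.075, 0.064, 2.601]
contact_force: [0.5, -0.9, -1.7]
grip_width: 57.5
time: 10.55
tool_pos: [441.1, 91.9, 130.1]
tcp_rot: [3.077, 0.057, 2.606]
contact_force: [-0.1, -0.4, -2.3]
grip_width: 57.4
[ 0.082  0.027 -0.996] [441.1  91.9 130.1] [-0.1 -0.4 -2.3] 57.41972357638614
full [ -4.9   6.8 -15.2] horizontal [-4.   5.8  0.6] vertical [ -0.9   1.  -15.8]
```

```bash
python3 -m jog '[1,-5,6,18,0, 1,0,0,18,0, 1,0,0,0,0]'; python3 - <<'E'
from h import *
print(get_obs()['tool_pos'])
snap('side','side7');snap('top','top7')
b=cv2.imread('pics/side7.png')[150:300,220:360]
cv2.imwrite('pics/s7.png',cv2.resize(b,None,fx=4,fy=4,interpolation=cv2.INTER_CUBIC))
E
```

```text
time: 10.85
tool_pos: [450.0, 96.2, 91.3]
tcp_rot: [3.079, 0.054, 2.61]
contact_force: [0.8, -0.8, -1.9]
grip_width: 57.2
[449.9749404   96.23429319  91.25285866]
```

View pics/s7.png

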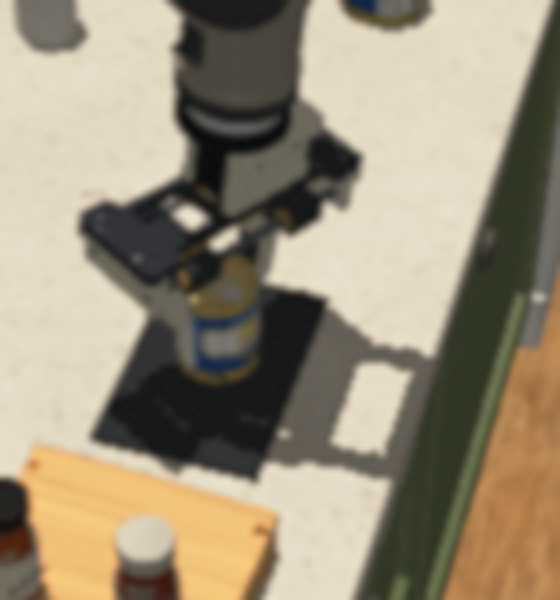

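```bash
python3 - <<'E'
from h import *
f=lambda u,v,z:onz('side',220+u/4,150+v/4,z)
a,b=f(93,438,7),f(327,298,7);print('slate',a,b,(a+b)/2)
c=f(218,382,20)+28.5*np.array([.30,-.953,0]);print('tin',c)
E
```

```text
slate [503.7433418  190.80925535   7.        ] [388.26108128  14.06494663   7.        ] [446.00221154 102.43710099   7.        ]
tin [443.56325404 100.43967204  20.        ]
```

In the side view the tin's axis is within about 3 mm of the slate's middle. I lower it.

```bash
python3 -m jog '[1,0,0,8,0, 1,0,0,0,0]';python3 -m jog '[1,0,0,2,0]';python3 -m jog '[1,0,0,2,0]'
```

```text
time: 11.15
tool_pos: [452.3, 95.5, 85.5]
tcp_rot: [3.077, 0.058, 2.608]
contact_force: [-0.2, 0.5, -2.4]
grip_width: 57.8
time: 11.25
tool_pos: [452.9, 95.3, 83.9]
tcp_rot: [3.076, 0.059, 2.608]
contact_force: [0.2, 0.1, -1.0]
grip_width: 57.5
time: 11.35
tool_pos: [453.2, 95.2, 82.1]
tcp_rot: [3.076, 0.059, 2.607]
contact_force: [-0.7, 0.9, -2.1]
grip_width: 57.5
```

```bash
python3 -m jog '[1,3,-2,1.5,0]';python3 -m jog '[1,0,0,1.5,0]';python3 -m jog '[1,0,0,1.5,0]'
```

```text
time: 11.45
tool_pos: [450.2, 94.9, 80.4]
tcp_rot: [3.075, 0.06, 2.607]
contact_force: [0.1, -0.6, -1.5]
grip_width: 57.3
time: 11.55
tool_pos: [449.7, 95.0, 78.8]
tcp_rot: [3.075, 0.06, 2.607]
contact_force: [-0.6, 0.4, -1.9]
grip_width: 57.0
time: 11.65
tool_pos: [449.6, 95.2, 78.0]
tcp_rot: [3.075, 0.06, 2.607]
contact_force: [-8.9, 0.6, 26.6]
grip_width: 57.9
```

Contact is at TCP z 78, as predicted. I open slowly and look before backing off.

```bash
python3 -m jog '[0.97,0,0,-0.5,0]'; python3 -m jog '[0.3,0,0,0,0, 0.2,0,0,0,0, 0,0,0,0,0]'; python3 -m jog '[0,0,0,0,0, 0,0,0,0,0]';python3 - <<'E'
from h import *
snap('side','side8')
b=cv2.imread('pics/side8.png')[150:300,220:360]
cv2.imwrite('pics/s8.png',cv2.resize(b,None,fx=4,fy=4,interpolation=cv2.INTER_CUBIC))
E
```

```text
time: 11.75
tool_pos: [449.5, 95.3, 78.8]
tcp_rot: [3.075, 0.06, 2.607]
contact_force: [-0.0, -0.1, -2.6]
grip_width: 57.2
time: 12.05
tool_pos: [450.1, 95.4, 79.2]
tcp_rot: [3.074, 0.061, 2.607]
contact_force: [0.4, 0.0, -0.3]
grip_width: 76.0
time: 12.25
tool_pos: [450.3, 95.4, 79.1]
tcp_rot: [3.074, 0.062, 2.607]
contact_force: [-0.6, 0.0, -0.3]
grip_width: 90.1
```

View pics/s8.png

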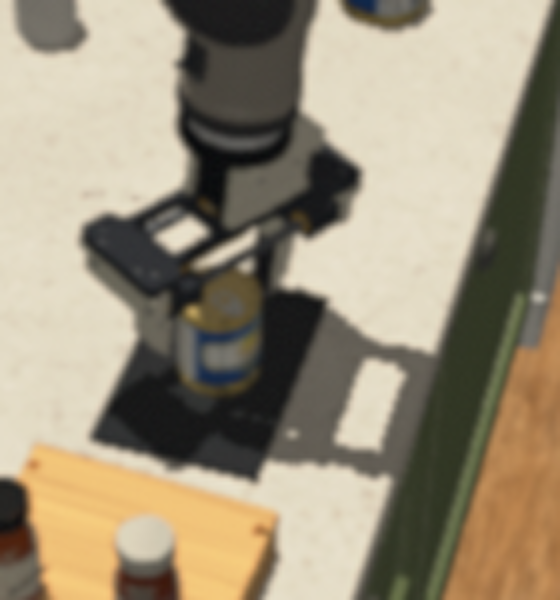

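The tin stands upright on the slate at crop ~(220,340), with the fingers open. I retreat upward and then to −y, keeping low, and measure from above.

```bash
python3 -m jog '[0,0,0,-15,0, 0,0,0,-30,0, 0,0,0,-30,0, 0,0,0,-25,0, 0,-10,-30,0,0]'; python3 -m jog '[0,-20,-40,0,0, 0,-20,-40,0,0, 0,-20,-40,0,0, 0,-20,-40,0,0, 0,0,0,0,0]'; python3 - <<'E'
from m import *
snap('top','top9')
p,P,uu,vv,hsv=measure('top9'); z=P[...,2]
m=((hsv[...,2]<75)&(z<25)&(uu>200)&(uu<300)&(vv>175)&(vv<245)); print('slate',rect(m,7))
t=(abs(z-79)<8)&(uu>230)&(uu<300)&(vv>170)&(vv<245)
W=np.array([onz('top',a+150,b+150,79)[:2] for b,a in np.argwhere(t)],np.float32)
print('tin',len(W),W.mean(0),(W.max(0)+W.min(0))/2,np.median(z[t]))
m=((abs(z-42)<8)&(hsv[...,1]>70)&(uu<230)); print('riser',rect(m,42)[0])
cv2.imwrite('pics/z9.png',cv2.resize(p[150:270,130:450],None,fx=2.5,fy=2.5))
E
```

```text
time: 12.8
tool_pos: [434.7, 62.8, 180.1]
tcp_rot: [3.075, 0.06, 2.611]
contact_force: [0.9, -0.5, -0.9]
grip_width: 91.9
time: 13.3
tool_pos: [423.2, -123.9, 176.2]
tcp_rot: [3.074, 0.066, 2.612]
contact_force: [0.0, 1.0, 0.4]
grip_width: 91.9
slate (((448.1595458984375, 95.35330200195312), (112.72608184814453, 173.0851287841797), 0.9189279079437256), array([[390.4, 181. ],
       [393.2,   7.9],
       [505.9,   9.7],
       [503.1, 182.8]], dtype=float32))
tin 272 [445.14996  94.80331] [444.8231    95.950386] 76.79078942098738
riser ((447.60552978515625, 304.46697998046875), (150.80784606933594, 170.1518096923828), 87.28003692626953)
```

View pics/z9.png

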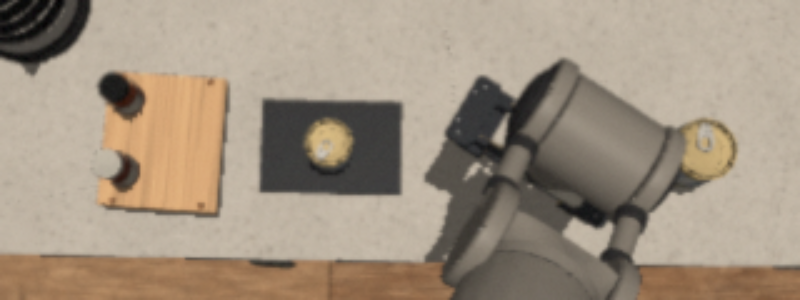

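The top view shows the tin at (329,145), upright and about 3 mm from the slate's middle. The slate has not moved, the jars are where they were, and the robot is clear of everything, so I hand the job in.

```bash
python3 -c "
from plant import *
print(close_job())"
```

```text
the job is handed in; nothing more can be done
None
```

I slid the slate out with the shut fingertips, stood the middle-sized tin on it and handed the job in at about 13.4 s. `close_job()` reports no verdict, so I don't know how it was judged.

**Last checks, from above:**
- **Slate:** it lies flat, centred at (448, 95) mm. Its rear edge is about 44 mm clear of the riser's front.
- **Tin:** it stands upright about 3 mm from the slate's middle.
- **Jars:** both stood where they were in the last picture. I judged this by eye and did not measure them.
- **Robot:** the arm was well clear and read no contact force.

**What disagreed or drifted:**
- **Slate position:** the side and top views disagreed by up to about 9 mm on the slate and riser edges, but both put the slate clear.
- **Slate outline:** it measured 173 × 113 mm instead of 180 × 120, because the mask lost edge pixels.
- **Tool tilt:** the tool picked up about 0.1 rad of tilt while pressing. I turned the jaws mostly across it before gripping the tin.

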